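Level the tilting specimen stage and pin it

TASK

The specimen stage on the left of the bench is tilted back. Swing it down by its bar handle against its stop so the specimen lies level, then lock it: take the pin with the narrow upright grip from its stand (not the plug with the broad flat head) and drop it through the guide block on the stage into the notch of the wheel beneath, fully home, and let go.

Things in the scene. Friction and masses are not known exactly. Their poses are not given: they have to be found in the camera images.
- stage_tilt (a joint): tilt of the aluminium specimen stage about its level trunnion axis, rad; 0 = level, against its stop (it cannot go below); growing = handle up, specimen tilted back, away from the handle. Starts at 0.5 to 0.95. Friction holds it at any angle (about 0.25 N m, 2 to 3 N at the handle).
- handle_bar (a point): middle of the stage's black round bar handle, 14 mm thick, 74 mm long, parallel to the trunnion axis, on two thin arms 64 mm apart; swings on a circle of radius 104.6 mm about the axis, which lies 90 mm above the worktop. With the stage level the bar is 103 mm from the axis towards guide_mouth's -x and 108 mm above the worktop.
- guide_mouth (a point): centre of the 18 mm hole in the top of the steel guide block (44 x 42 x 20 mm, on the taller upright), 168 mm above the worktop. z up; -x towards the handle side; y along the trunnion axis, whose middle is 75.5 mm towards -y and 78 mm lower. The wheel below has a 20 mm notch, under this hole only when the stage is level; else its rim stops the pin 19 mm short.
- lock_pin: steel pin: shank 14 mm thick, 42 mm long, its last 10 mm tapering to 6 mm; collar 28 mm wide, 4 mm thick; above it a black upright grip 20 mm thick, 28 mm tall. Origin: centre of the collar's underside; z up along the grip. It stands in a grey stand 48 x 48 x 50 mm, collar on its top. The wide plug (flat head 36 mm wide, 12 mm tall) in a like stand does not fit.

How it is judged:
By the outcome, as a careful person would: the job done as asked, in the order asked, and still so for the second after the job is handed in, with the robot touching nothing.
It also fails if it takes over 56 s, if anything falls off the work surface, if the arm or the gripper's body presses on something with over 40 N, if the wrist force passes 120 N, or if a joint passes its speed limit or range.

ROBOT

A 7-joint arm with a two-finger parallel gripper is mounted at the origin on a cart in front of the work surface, level with it; the furniture and walls round the work are solid. World frame = base frame: x ahead of the robot, y to its left, z up, the work surface at z = 0. Lengths are in m, angles in rad, forces in N, time in s.
With the tool pointing down it reaches from about 0.425 to 0.925 m from the base axis. Payload 6.8 kg.
Tool frame: the origin (TCP) lies at the very end of the fingers, on their centre line; the grasp point (between the pads) lies 19 mm behind it; x points along the fingers, y is the direction in which the jaws open and shut, and the axes are right-handed (so a half turn about x gives the same grasp; the last joint's range is limited). The gripper opens to 85 mm and grips with 20 to 120 N. Pads are 22 mm wide; open, the fingers measure 114 mm over their backs; the gripper's body (76 mm by 85 mm) begins 54 mm behind the grasp point. The pads swing forward as they close: fully open they stand 13 mm farther back than shut.
Start: joints at [-1.211, 0.477, 0.022, 1.555, -0.011, 1.109, -0.083], TCP at [0.304, 0.602, 0.202] pointing down, gripper open.
Joint ranges: [-2.96, 2.96], [-0.34, 2.1], [-1.41, 1.46], [0.24, 2.44], [-1.37, 4.51], [0.17, 1.92], [-2.96, 2.96]. Speed limits (rad/s): [2.39, 2.39, 3.14, 3.14, 3.14, 3.14, 3.14].

INTERFACE

Orientations are given as a unit quaternion [x, y, z, w].
In Python, from plant import * gives the robot as it stands.
- The arm moves only by the tool carry_out, never from a script. Its argument "rows" is a list that holds one entry, the list of rows, each a list of 7 numbers: the shift along the tool's x, y, z in mm, then the turn, a rotation vector about the tool's x, y, z in rad, then the opening, from -1 (shut) to 1 (fully open). A call has 1 to 20 rows; each row shifts and turns the commanded pose from where the row before left it, along the tool's axes as they then stand; what a row does not reach is not made up. A row lasts 1/10 s, in which the tool goes at most 50 mm and 8.59 degrees, less where a joint would pass 70% of its speed; a pose out of reach is approached as far as the arm can. A call is refused whole if a number of a shift passes 50 or a number of a turn 0.15, either way. A call with a gripper value outside its range is refused whole. The fingers move at their own pace and stop on an object; "grip_force" is the grip in N (left out, the last holds). Time passes only in rows, so rows that do not move let the fingers close. It gives the time, the measured TCP pose, the force and the opening at its end, in the units of the state.
- observe(): the state, without advancing time (a new reading comes with each control period).
- capture(name): name is "side" or "top" or "wrist"; returns the picture (384x512x3 uint8, red, green, blue); there is no depth.
- camera_params(name): a dict with "intrinsics" (3x3 intrinsics, pixels), "R" (3x3) and "t" (3): a world point X has camera coordinates R X + t; the wrist camera has in their place "T_tool_cam" (4x4, takes a point from camera to tool coordinates, whose origin is the TCP and whose axes are the tool frame's). Camera axes: x right, y down, z forward; pixel columns grow to the right and rows downward; lengths in m; the calibration is good to about 2 mm. A picture is of the moment at which its call begins: read the wrist's pose just before it. camera_params takes no time and is no camera call.
- job_done(): hands the job in, once; it reports no verdict.
The state is a dict: "time": time; "qpos": joint angles; "qvel": joint speeds; "joint_torque": joint torques, N m; "tcp_pos": TCP position; "tool_rot": TCP orientation; "ft_force": force on the tool from outside, world axes, zero at the start; "ft_torque": the same for the moment, N m; "width": finger opening in m.
Only numpy, scipy, OpenCV 4.12 (cv2) and the standard library are available. Lean on these libraries where they do the work, as an engineer would, in place of code of your own. Each camera call takes 0.05 s, during which the arm holds its last target.

## Working session

There is one attempt and no reset: what is moved stays moved. The work goes in short steps, Python scripts to look and compute and a tool call to move; the robot and the scene stay as the last step left them, time stands still between calls to the robot, and variables do not carry over. Pictures are saved under pics/ and viewed, and the job is handed in when it is done.

Besides the shell and the picture viewer there is one more tool, called by a JSON object that holds its "fn" and its "kwargs". carry_out: Moves the arm, as the interface text tells. Its arguments: {"type":"object","properties":{"rows":{"type":"array","items":{"type":"array","items":{"type":"array","items":{"type":"number"}}}},"grip_force":{"type":"number"}},"required":["rows"]}

```bash
ls; mkdir -p pics
cat > h.py <<'E'
import numpy as np, cv2
from plant import *
from scipy.spatial.transform import Rotation as Ro
def snap(cam,name):
    o=observe(); im=np.asarray(capture(cam)); cv2.imwrite(f'pics/{name}.png',im[...,::-1]); return o,im
def cam(name,o=None):
    p=camera_params(name);K=np.array(p['intrinsics'])
    if 'R' in p: R=np.array(p['R']);t=np.array(p['t'])
    else:
        T=np.array(p['T_tool_cam']);W=np.eye(4);W[:3,:3]=Ro.from_quat(o['tool_rot']).as_matrix();W[:3,3]=o['tcp_pos']
        M=np.linalg.inv(W@T);R=M[:3,:3];t=M[:3,3]
    return K,R,t
def ray(c,uv):
    K,R,t=c;d=R.T@np.linalg.inv(K)@np.array([uv[0],uv[1],1.]);return -R.T@t,d/np.linalg.norm(d)
def onz(c,uv,z):
    o,d=ray(c,uv);return o+d*(z-o[2])/d[2]
def proj(c,X):
    K,R,t=c;p=K@(R@np.array(X)+t);return p[:2]/p[2]
def tri(c1,u1,c2,u2):
    a,d=ray(c1,u1);b,e=ray(c2,u2)
    s=np.linalg.lstsq(np.stack([d,-e],1),b-a,rcond=None)[0];P=a+s[0]*d;Q=b+s[1]*e
    return (P+Q)/2,np.linalg.norm(P-Q)
E
python3 - <<'E'
from h import *
o=None
for c in ['side','top','wrist']:
    o,im=snap(c,c+'0'); K,R,t=cam(c,o); print(c,K[0,0],(-R.T@t).round(3),R.round(2).tolist())
print(o)
E
```

```text
pics
side 355.01602133688993 [ 0.512 -0.545  0.497] [[1.0, 0.03, -0.02], [-0.0, -0.42, -0.91], [-0.03, 0.91, -0.42]]
top 462.53411131620794 [0.339 0.228 0.992] [[0.03, -1.0, -0.01], [-0.98, -0.02, -0.17], [0.17, 0.02, -0.99]]
wrist 267.3002662211149 [0.243 0.632 0.372] [[0.45, 0.89, -0.0], [0.86, -0.43, 0.27], [0.24, -0.12, -0.96]]
{'time': 0.1, 'qpos': array([-1.21108437,  0.47776554,  0.02234978,  1.55630463, -0.01148107,
        1.10932664, -0.08309796]), 'qvel': array([ 0.00069218,  0.00023523,  0.00146996, -0.00377867, -0.00064271,
       -0.00010172,  0.00040076]), 'joint_torque': array([ 4.34084664e-03, -5.97763324e+01,  1.61387768e+00, -2.81957370e+01,
        1.28976649e-02,  4.99266753e-03, -1.71952325e-05]), 'tcp_pos': array([0.30414545, 0.60195738, 0.20121113]), 'tool_rot': array([ 0.1632979 ,  0.68794053, -0.16446987,  0.68776542]), 'ft_force': array([-0.84644087, -0.23945096,  0.02368021]), 'ft_torque': array([0.01994823, 0.00696561, 0.02968566]), 'width': 0.08532570415000475}
```

View pics/side0.png

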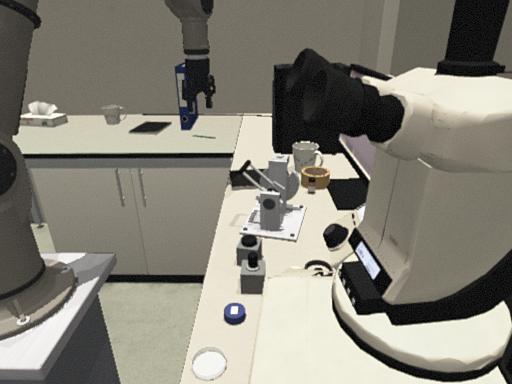

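View pics/top0.png

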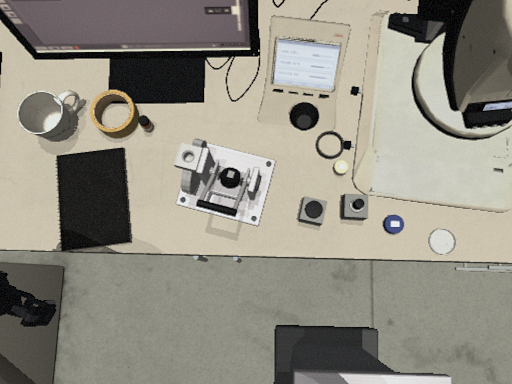

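View pics/wrist0.png

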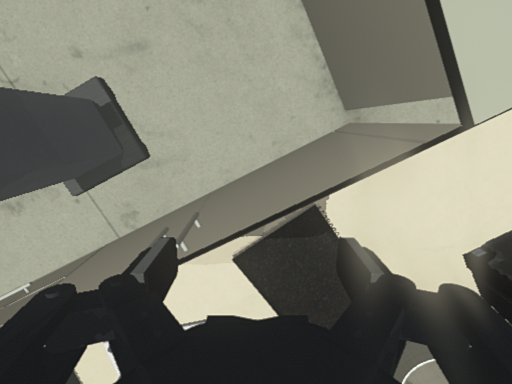

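Run:
```python
import cv2
a=cv2.imread('pics/top0.png')[135:260,165:380];cv2.imwrite('pics/t0z.png',cv2.resize(a,None,fx=3.7,fy=3.7,interpolation=2))
a=cv2.imread('pics/side0.png')[145:300,215:345];cv2.imwrite('pics/s0z.png',cv2.resize(a,None,fx=3.8,fy=3.8,interpolation=2))
```

```text
(no output)
```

View pics/t0z.png

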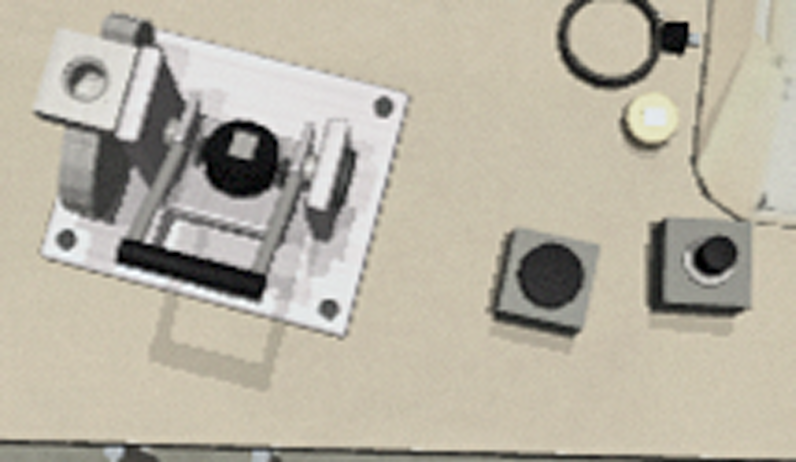

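View pics/s0z.png

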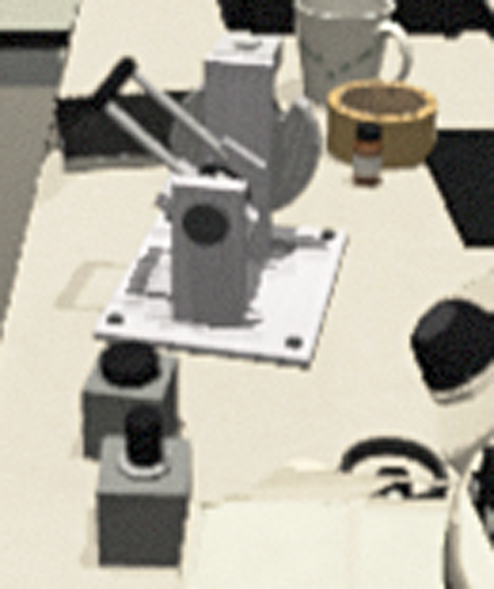

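Run:
```python
from h import *
T=cam('top');S=cam('side')
tz=lambda x,y:(165+x/3.7-.36,135+y/3.7-.36)
sz=lambda x,y:(215+x/3.8-.36,145+y/3.8-.36)
g=onz(T,tz(87,80),.168);print('guide',g, 'side proj',(proj(S,g)-[215,145])*3.8)
for n,uv,z in [('gripTop',(718,251),.082),('collar',(711,260),.054)]: 
    p=onz(T,tz(*uv),z);print(n,p,(proj(S,p)-[215,145])*3.8)
c=[onz(T,tz(*u),0.006) for u in [(410,97),(345,335),(42,255)]];
yl=np.diff(c,axis=0);print(yl,np.linalg.norm(yl,axis=1))
b,e=tri(T,tz(192,269),S,sz(115,82));print('bar',b,e)
bl=[onz(T,tz(*u),b[2]) for u in [(120,250),(267,288)]];d=bl[0]-bl[1];print(d,np.linalg.norm(d))
yb=np.arctan2(-d[0],d[1]);yp=np.arctan2(yl[0][1],yl[0][0]);
print('yaw bar',yb,'plate',np.arctan2(-yl[0][1],-yl[0][0]), np.arctan2(-yl[1][0],yl[1][1]))
# stand orientation at z=.05
q=[onz(T,tz(*u),.05) for u in [(666,219),(750,222),(746,307),(662,304)]];print(np.diff(q,axis=0),np.mean(q,axis=0))
for yaw in [yb,np.arctan2(-yl[1][0],yl[1][1])]:
    X=np.array([np.cos(yaw),np.sin(yaw),0]);Y=np.array([-X[1],X[0],0])
    r=b-g;ax=g-.0755*Y-[0,0,.078];rr=b-ax
    print(yaw,'bar in stage frame',rr@X,rr@Y,rr[2],np.hypot(rr@X,rr[2]),'tilt',np.arctan2(rr[2],-rr@X)-np.arctan2(.018,.103),'level bar',ax-.103*X+[0,0,.018], 'axis',ax)
```

```text
guide [0.55141811 0.37035281 0.168     ] side proj [243.21891058  43.70117097]
gripTop [0.48710711 0.04089643 0.082     ] [141.56902684 413.1465085 ]
collar [0.48654084 0.03905466 0.054     ] [141.2748431  458.95360244]
[[-0.14243878  0.03474626  0.        ]
 [ 0.04239262  0.17835706  0.        ]] [0.14661551 0.18332588]
bar [0.45989424 0.31494469 0.16145111] 0.0022370763211527357
[0.01703462 0.07306791 0.        ] 0.07502731637167878
yaw bar -0.22904292367828022 plate -0.23926537266728934 -0.23335397573872194
[[-0.00054868 -0.04664349  0.        ]
 [-0.04775086  0.00286643  0.        ]
 [ 0.00049529  0.04624919  0.        ]] [0.48551993 0.04103822 0.05      ]
-0.22904292367828022 bar in stage frame -0.07655348120853328 0.0007588239175899881 0.0714511108653783 0.10471722269541835 tilt 0.5779272547874028 level bar [0.43396611 0.32021025 0.108     ] axis [0.53427617 0.29682456 0.09      ]
-0.23335397573872194 bar in stage frame -0.07623055772682234 0.0004294934346071653 0.0714511108653783 0.10448138195505922 tilt 0.5800361349899873 level bar [0.43375103 0.32071705 0.108     ] axis [0.53395935 0.29689914 0.09      ]
```

```bash
cat >> h.py <<'E'
YAW=-0.233
def plan(target,yaw=YAW,sgn=None):
    """rows math: turn about tool axes to straight-down with tool y along +-X(yaw); then shift in the new tool frame"""
    o=observe();R=Ro.from_quat(o['tool_rot'])
    best=None
    for s in (1,-1):
        y=s*np.array([np.cos(yaw),np.sin(yaw),0]);x=np.array([0,0,-1.]);z=np.cross(x,y)
        G=Ro.from_matrix(np.stack([x,y,z],1));rv=(R.inv()*G).as_rotvec()
        if best is None or np.linalg.norm(rv)<np.linalg.norm(best[1]): best=(s,rv,G)
    d=(np.array(target)-o['tcp_pos'])
    print('t',round(o['time'],2),'tcp',o['tcp_pos'].round(4),'w',round(o['width'],4),'F',np.round(o['ft_force'],1),'q',np.round(o['qpos'],2))
    print('sgn',best[0],'turn',best[1].round(4),'then shift mm',(best[2].inv().apply(d)*1000).round(1),'| shift in current frame',(R.inv().apply(d)*1000).round(1))
E
python3 - <<'E'
from h import *
R=Ro.from_quat(observe()['tool_rot']).as_matrix();print(R.round(3))
plan([.4595,.3155,.24])
E
```

```text
[[-0.001  0.451  0.893]
 [-0.001  0.893 -0.451]
 [-1.    -0.001  0.   ]]
t 0.15 tcp [0.3041 0.602  0.2013] w 0.0855 F [ 0.1 -0.5  0.4] q [-1.21  0.48  0.02  1.56 -0.01  1.11 -0.08]
sgn 1 turn [1.3361e+00 1.0000e-03 1.2000e-03] then shift mm [-38.7 217.3 242.9] | shift in current frame [ -38.4 -185.8  267.9]
```

{"fn": "carry_out", "kwargs": {"rows": [[[-10, 0, 0, 0.148, 0, 0, 0], [-10, 0, 0, 0.148, 0, 0, 0], [-10, 0, 0, 0.148, 0, 0, 0], [-10, 0, 0, 0.148, 0, 0, 0], [-10, 0, 0, 0.148, 0, 0, 0], [-10, 0, 0, 0.148, 0, 0, 0], [-10, 0, 0, 0.148, 0, 0, 0], [0, 0, 0, 0.148, 0, 0, 0], [0, 0, 0, 0.148, 0, 0, 0], [0, 22, 24, 0, 0, 0, 0], [0, 22, 24, 0, 0, 0, 0], [0, 22, 24, 0, 0, 0, 0], [0, 22, 24, 0, 0, 0, 0], [0, 22, 24, 0, 0, 0, 0], [0, 22, 24, 0, 0, 0, 0], [0, 22, 24, 0, 0, 0, 0], [0, 22, 24, 0, 0, 0, 0], [0, 22, 24, 0, 0, 0, 0], [0, 19, 27, 0, 0, 0, 0]]]}}

```text
time: 2.05
tcp_pos: [0.4611, 0.3153, 0.2719]
tool_rot: [-0.554, -0.44, 0.554, -0.44]
ft_force: [0.2, 0.8, -0.7]
width: 0.0431
```

Run:
```python
from h import *
plan([.4595,.3155,.143])
o,im=snap('wrist','w1');plan([.4595,.3155,.143])
c=cam('wrist',o);print(proj(c,[.4595,.3155,.1615]), proj(c,[.5512,.3705,.168]))
```

```text
t 2.05 tcp [0.4611 0.3153 0.2719] w 0.0431 F [ 0.2  0.8 -0.7] q [-1.07  0.23  0.43  1.78 -0.1   1.16 -0.84]
sgn 1 turn [ 0.004   0.0002 -0.    ] then shift mm [128.9  -1.6   0.2] | shift in current frame [128.9  -1.6   0.2]
t 2.1 tcp [0.4639 0.3085 0.2722] w 0.0427 F [ 2.4 -4.8  0.1] q [-1.06  0.23  0.44  1.78 -0.1   1.16 -0.83]
sgn 1 turn [-0.0039  0.0025 -0.0017] then shift mm [129.2  -5.9  -5.8] | shift in current frame [129.2  -6.2  -6.1]
[256.20148541 186.46362871] [334.25410202 114.50403875]
```

View pics/w1.png

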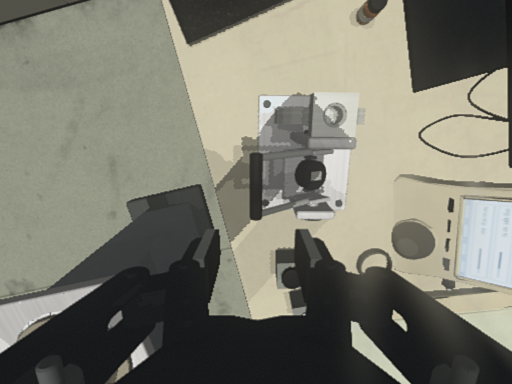

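{"fn": "carry_out", "kwargs": {"rows": [[[0, 0, 0, 0, 0, 0, 0], [20, 0, 0, 0, 0, 0, 0], [20, 0, 0, 0, 0, 0, 0], [20, 0, 0, 0, 0, 0, 0], [20, 0, 0, 0, 0, 0, 0], [0, 0, 0, 0, 0, 0, 0], [0, 0, 0, 0, 0, 0, 0]]]}}

```text
time: 2.8
tcp_pos: [0.4601, 0.3173, 0.1922]
tool_rot: [-0.553, -0.44, 0.554, -0.44]
ft_force: [-0.1, 0.6, 0.2]
width: 0.0429
```

Run:
```python
from h import *
plan([.4597,.3152,.143])
```

```text
t 2.8 tcp [0.4601 0.3173 0.1922] w 0.0429 F [-0.1  0.6  0.2] q [-1.05  0.31  0.41  1.87 -0.15  0.99 -0.8 ]
sgn 1 turn [0.0051 0.0004 0.0004] then shift mm [49.2  0.1  2.2] | shift in current frame [49.2  0.1  2.2]
```

{"fn": "carry_out", "kwargs": {"rows": [[[12, 0, 1, 0, 0, 0, 0], [12, 0, 1, 0, 0, 0, 0], [12, 0, 0, 0, 0, 0, 0], [12, 0, 0, 0, 0, 0, 0], [0, 0, 0, 0, 0, 0, 0], [0, 0, 0, 0, 0, 0, -1], [0, 0, 0, 0, 0, 0, -1], [0, 0, 0, 0, 0, 0, -1], [0, 0, 0, 0, 0, 0, -1], [0, 0, 0, 0, 0, 0, -1]]], "grip_force": 30}}

```text
time: 3.8
tcp_pos: [0.4602, 0.3148, 0.1444]
tool_rot: [0.554, 0.44, -0.554, 0.44]
ft_force: [0.1, 0.7, 0.4]
width: 0.0
```

Run:
```python
from h import *
plan([.4338,.3204,.090])
```

```text
t 3.8 tcp [0.4602 0.3148 0.1444] w 0.0 F [0.1 0.7 0.4] q [-1.03  0.37  0.4   1.92 -0.18  0.89 -0.77]
sgn 1 turn [ 0.0041 -0.0006 -0.0003] then shift mm [ 54.4 -27.    0.6] | shift in current frame [ 54.4 -27.    0.6]
```

Run:
```python
from h import *
o,im=snap('side','s2');o,im2=snap('top','t2');o,im3=snap('wrist','w2')
a=cv2.resize(im[130:240,195:335],None,fx=2.8,fy=2.8,interpolation=2)
b=cv2.resize(im2[120:230,145:285],None,fx=2.8,fy=2.8,interpolation=2)
cv2.imwrite('pics/c2.png',np.hstack([a,b])[...,::-1])
T=cam('top');S=cam('side')
for c in (S,T): print(proj(c,o['tcp_pos']))
```

```text
[244.74382903 172.46379789]
[217.5270483  207.95801296]
```

View pics/c2.png

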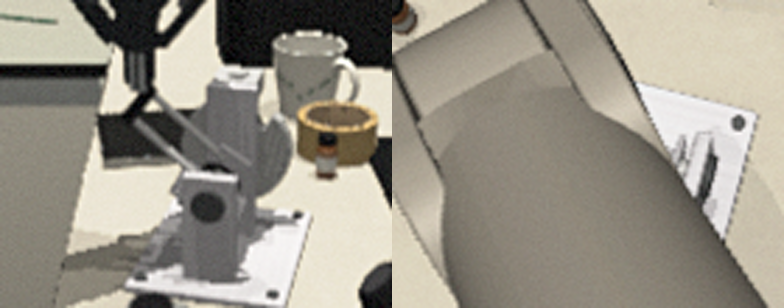

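View pics/w2.png

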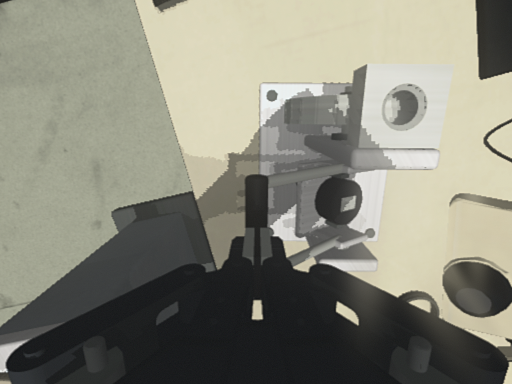

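Run:
```python
from h import *
print(observe()['width'],observe()['ft_force'])
im=cv2.imread('pics/s2.png');im3=cv2.imread('pics/w2.png')
a=cv2.resize(im[135:190,225:265],None,fx=8,fy=8,interpolation=2)
b=cv2.resize(im3[165:275,215:305],None,fx=4,fy=4,interpolation=2)
a=np.clip(a.astype(float)*2.,0,255).astype(np.uint8);b=np.clip(b.astype(float)*2.,0,255).astype(np.uint8)
cv2.imwrite('pics/c3.png',np.hstack([a,b]))
```

```text
-0.00010673617869911305 [-0.10831928 -0.47904959 -0.80813657]
```

View pics/c3.png

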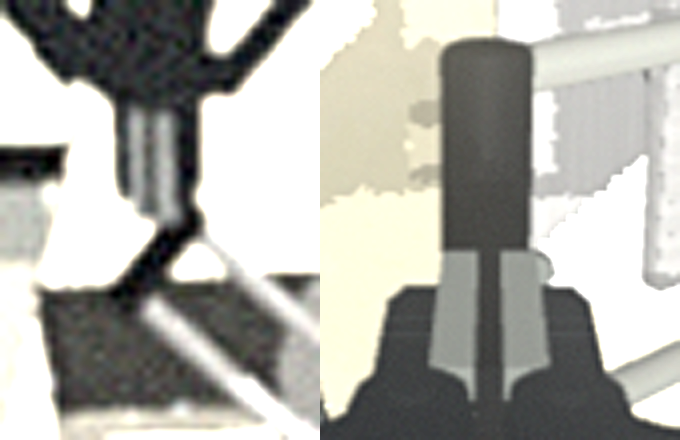

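Run:
```python
from h import *
T=camera_params('wrist')['T_tool_cam'];print(np.round(T,3))
o=observe();c=cam('wrist',o);R=Ro.from_quat(o['tool_rot'])
for p in [(0,0,0),(0,.011,0),(-.019,0,0),(0,0,.011),(0,0,-.011),(0,.007,-.011),(-.019,.007,-.011),(-.019,.007,.011),(-.05,.007,-.011)]:
    print(p,proj(c,R.apply(p)+o['tcp_pos']).round(1))
b=np.array([.4597,.3152,.1615]);d=np.array([.231,.973,0])*.037
print('bar ends',proj(c,b+d),proj(c,b-d))
```

```text
[[ 0.002 -0.266  0.964 -0.171]
 [ 1.     0.001 -0.001 -0.   ]
 [-0.001  0.964  0.266 -0.067]
 [ 0.     0.     0.     1.   ]]
(0, 0, 0) [257.8 223.8]
(0, 0.011, 0) [273.9 223.9]
(-0.019, 0, 0) [257.9 235.2]
(0, 0, 0.011) [257.8 238.7]
(0, 0, -0.011) [257.9 208.5]
(0, 0.007, -0.011) [268.3 208.5]
(-0.019, 0.007, -0.011) [269.5 218.4]
(-0.019, 0.007, 0.011) [269.1 251.5]
(-0.05, 0.007, -0.011) [272.3 240.3]
bar ends [257.38594147 174.79950203] [256.80256771 285.60550612]
```

{"fn": "carry_out", "kwargs": {"rows": [[[-15, 0, 0, 0, 0, 0, -1], [-15, 0, 0, 0, 0, 0, -1], [-15, 0, 0, 0, 0, 0, -1], [0, 0, 0, 0, 0, 0, -1], [0, 0, 0, 0, 0, 0, -1]]]}}

```text
time: 4.45
tcp_pos: [0.46, 0.3147, 0.1889]
tool_rot: [0.554, 0.44, -0.554, 0.44]
ft_force: [-0.1, 0.0, 0.6]
width: -0.0
```

Run:
```python
from h import *
o,im=snap('side','s3');o2,im3=snap('wrist','w3')
print(o['tcp_pos'],o['width'],o['ft_force'])
S=cam('side');W=cam('wrist',o2)
P=lambda c:[((proj(c,o['tcp_pos']+[0,0,h]))).round(1).tolist() for h in (0,.02,.03,.04,.05)]
ps,pw=P(S),P(W);print(ps,pw)
a=cv2.resize(im[110:190,220:270],None,fx=7,fy=7,interpolation=2)
b=cv2.resize(im3[165:305,205:315],None,fx=4,fy=4,interpolation=2)
for u,v in ps: cv2.circle(a,(int((u-220+.5)*7),int((v-110+.5)*7)),3,(255,0,0),-1)
for u,v in pw: cv2.circle(b,(int((u-205+.5)*4),int((v-165+.5)*4)),3,(255,0,0),-1)
f=lambda a:np.clip(a.astype(float)*2.,0,255).astype(np.uint8)
cv2.imwrite('pics/c4.png',np.hstack([f(a),f(b)])[...,::-1])
```

```text
[0.46000999 0.31471177 0.18891147] -4.644558382467704e-05 [-0.14981687  0.01497983  0.58973753]
[[244.2, 156.3], [244.0, 148.9], [243.9, 145.1], [243.8, 141.3], [243.7, 137.5]] [[258.3, 223.7], [258.3, 235.7], [258.4, 242.9], [258.5, 251.0], [258.5, 260.4]]
```

View pics/c4.png

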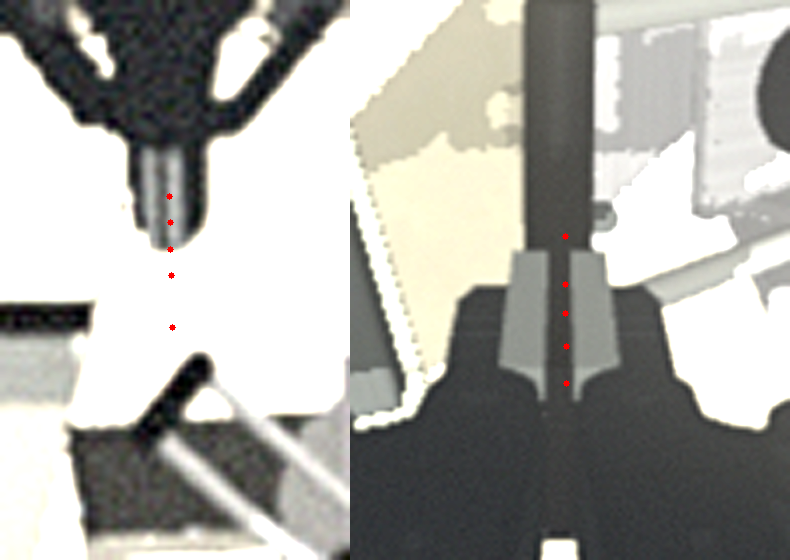

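{"fn": "carry_out", "kwargs": {"rows": [[[0, 0, 0, 0, 0, 0, 0], [0, 0, 0, 0, 0, 0, 0], [0, 0, 0, 0, 0, 0, 0], [13, 0, 0, 0, 0, 0, 0], [13, 0, 0, 0, 0, 0, 0], [13, 0, 0, 0, 0, 0, 0], [13, 0, 0, 0, 0, 0, 0], [12, 0, 0, 0, 0, 0, 0], [12, 0, 0, 0, 0, 0, 0], [0, 0, 0, 0, 0, 0, 0], [0, 0, 0, 0, 0, 0, -1], [0, 0, 0, 0, 0, 0, -1], [0, 0, 0, 0, 0, 0, -1], [0, 0, 0, 0, 0, 0, -1], [0, 0, 0, 0, 0, 0, -1]]], "grip_force": 30}}

```text
time: 6.05
tcp_pos: [0.4597, 0.3151, 0.1137]
tool_rot: [0.554, 0.44, -0.554, 0.439]
ft_force: [-4.5, -0.4, 6.0]
width: 0.0128
```

Run:
```python
from h import *
plan([.4338,.3204,.060])
o,im=snap('side','s4');o2,im3=snap('wrist','w4')
a=cv2.resize(im[110:190,220:270],None,fx=7,fy=7,interpolation=2)
b=cv2.resize(im3[165:305,205:315],None,fx=4,fy=4,interpolation=2)
f=lambda a:np.clip(a.astype(float)*2.,0,255).astype(np.uint8)
cv2.imwrite('pics/c5.png',np.hstack([f(a),f(b)])[...,::-1])
```

```text
t 6.05 tcp [0.4597 0.3151 0.1137] w 0.0128 F [-4.5 -0.4  6. ] q [-1.01  0.41  0.38  1.94 -0.2   0.83 -0.75]
sgn 1 turn [ 0.0043 -0.0007  0.0006] then shift mm [ 53.7 -26.5   0.8] | shift in current frame [ 53.7 -26.4   0.8]
```

View pics/c5.png

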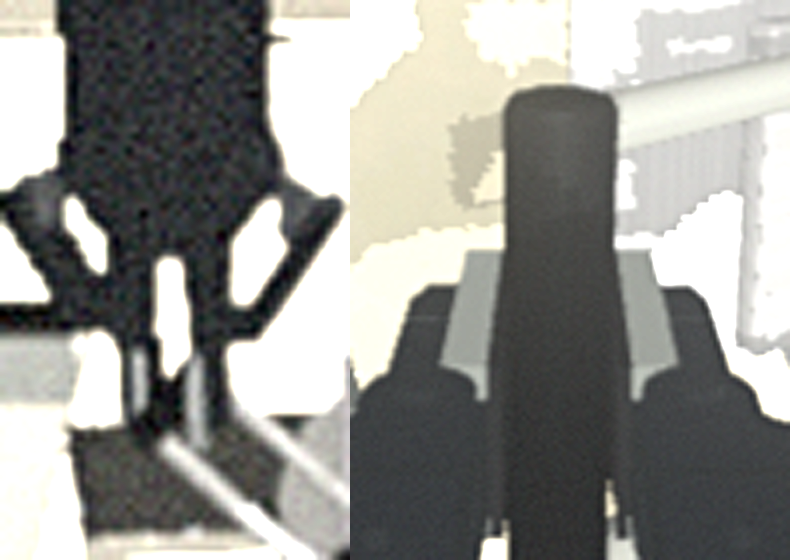

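{"fn": "carry_out", "kwargs": {"rows": [[[4.8, -4.3, 0, 0, 0, 0, -1], [5, -3.8, 0, 0, 0, 0, -1], [5.2, -3.6, 0, 0, 0, 0, -1], [5.3, -3.2, 0, 0, 0, 0, -1], [5.6, -2.9, 0, 0, 0, 0, -1], [5.7, -2.5, 0, 0, 0, 0, -1], [5.9, -2.2, 0, 0, 0, 0, -1], [6, -1.9, 0, 0, 0, 0, -1], [6, -1.5, 0, 0, 0, 0, -1], [3, -0.7, 0, 0, 0, 0, -1], [0, 0, 0, 0, 0, 0, -1], [0, 0, 0, 0, 0, 0, -1]]]}}

```text
time: 7.35
tcp_pos: [0.4354, 0.3209, 0.0605]
tool_rot: [0.555, 0.439, -0.553, 0.44]
ft_force: [6.1, 0.5, -2.4]
width: 0.0126
```

{"fn": "carry_out", "kwargs": {"rows": [[[1, 0, 0, 0, 0, 0, -1], [1, 0, 0, 0, 0, 0, -1], [1, 0, 0, 0, 0, 0, -1], [0, 0, 0, 0, 0, 0, -1], [0, 0, 0, 0, 0, 0, -1]]]}}

```text
time: 7.85
tcp_pos: [0.435, 0.321, 0.0579]
tool_rot: [0.554, 0.439, -0.553, 0.44]
ft_force: [5.5, 0.0, 4.0]
width: 0.0131
```

{"fn": "carry_out", "kwargs": {"rows": [[[1, 0, 0, 0, 0, 0, -1], [1, 0, 0, 0, 0, 0, -1], [1, 0, 0, 0, 0, 0, -1], [0, 0, 0, 0, 0, 0, -1], [0, 0, 0, 0, 0, 0, -1]]]}}

```text
time: 8.35
tcp_pos: [0.435, 0.3212, 0.0574]
tool_rot: [0.555, 0.44, -0.553, 0.439]
ft_force: [-3.1, -4.7, 31.0]
width: 0.0129
```

Run:
```python
from h import *
o,im=snap('side','s5');o2,im3=snap('wrist','w5');print(o2['ft_force'])
a=cv2.resize(im[145:245,220:320],None,fx=4,fy=4,interpolation=2)
b=cv2.resize(im3[40:300,200:460],None,fx=400/260,fy=400/260,interpolation=2)
cv2.imwrite('pics/c6.png',np.hstack([a,b])[...,::-1])
```

```text
[-3.69710005 -5.69993226 31.76316683]
```

View pics/c6.png

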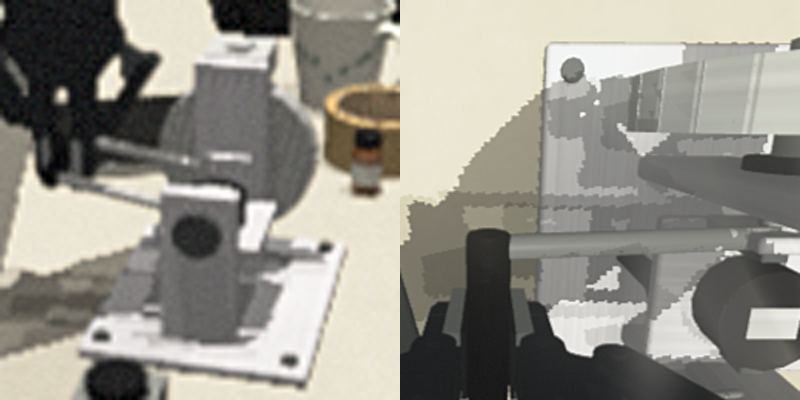

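{"fn": "carry_out", "kwargs": {"rows": [[[-2, 0, 0, 0, 0, 0, -1], [-1.5, 0, 0, 0, 0, 0, -1], [0, 0, 0, 0, 0, 0, 0], [0, 0, 0, 0, 0, 0, 0], [0, 0, 0, 0, 0, 0, 0], [0, 0, 0, 0, 0, 0, 0], [-10, 0, 0, 0, 0, 0, 0], [-20, 0, 0, 0, 0, 0, 0], [-30, 0, 0, 0, 0, 0, 0], [-30, 0, 0, 0, 0, 0, 0], [-30, 0, 0, 0, 0, 0, 0], [-20, 0, 0, 0, 0, 0, 0], [0, 0, 0, 0, 0, 0, 0]]]}}

```text
time: 9.75
tcp_pos: [0.4358, 0.3218, 0.2017]
tool_rot: [0.556, 0.44, -0.552, 0.439]
ft_force: [0.3, 0.1, 0.2]
width: 0.0428
```

Run:
```python
from h import *
plan([.4868,.0405,.15])
```

```text
t 9.75 tcp [0.4358 0.3218 0.2017] w 0.0428 F [0.3 0.1 0.2] q [-1.1   0.26  0.42  1.9  -0.13  0.99 -0.85]
sgn 1 turn [ 0.0037 -0.0053 -0.0027] then shift mm [ 51.7 114.6 261.9] | shift in current frame [ 50.6 113.5 262.6]
```

{"fn": "carry_out", "kwargs": {"rows": [[[0, 11, 26, 0, -0.005, -0.002, 0], [0, 11, 26, 0, 0, 0, 0], [0, 11, 26, 0, 0, 0, 0], [0, 11, 26, 0, 0, 0, 0], [0, 11, 26, 0, 0, 0, 0], [0, 12, 26, 0, 0, 0, 0], [0, 12, 26, 0, 0, 0, 0], [0, 12, 26, 0, 0, 0, 0], [0, 12, 27, 0, 0, 0, 0], [0, 11, 27, 0, 0, 0, 0], [0, 0, 0, 0, 0, 0, 0], [0, 0, 0, 0, 0, 0, 0]]]}}

```text
time: 10.95
tcp_pos: [0.4852, 0.0393, 0.1986]
tool_rot: [-0.552, -0.439, 0.556, -0.439]
ft_force: [1.3, -0.3, -1.4]
width: 0.0425
```

Run:
```python
from h import *
o,im=snap('top','t7');o,im=snap('side','s7');o,im=snap('wrist','w7');plan([.4868,.0405,.15])
c=cam('wrist',o);print(proj(c,[.4868,.0400,.082]),proj(c,[.4868,.0400,.054]))
```

```text
t 11.1 tcp [0.4853 0.0409 0.1988] w 0.0426 F [ 0.6  0.3 -0.1] q [-0.73  0.18  0.58  2.02 -0.12  0.97 -0.31]
sgn 1 turn [0.006  0.005  0.0027] then shift mm [48.8  1.5  0.1] | shift in current frame [48.8  1.6 -0.2]
[259.44650668 184.78615872] [259.33580995 179.40029785]
```

View pics/w7.png

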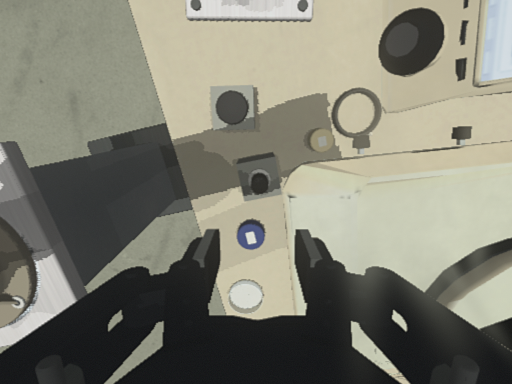

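View pics/t7.png

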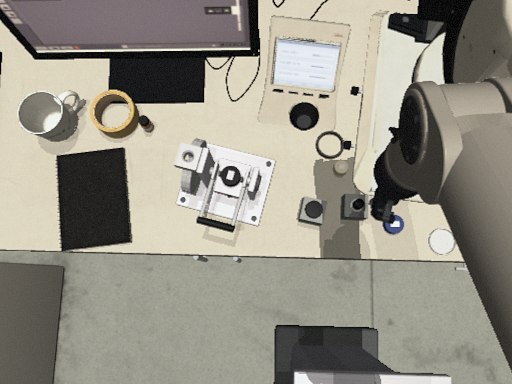

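View pics/s7.png

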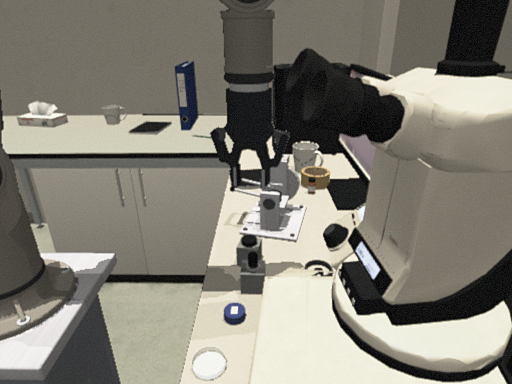

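{"fn": "carry_out", "kwargs": {"rows": [[[20, 1.5, 0, 0.006, 0.005, 0.002, 0], [25, 0, 0, 0, 0, 0, 0], [25, 0, 0, 0, 0, 0, 0], [25, 0, 0, 0, 0, 0, 0], [20, 0, 0, 0, 0, 0, 0], [15, 0, 0, 0, 0, 0, 0], [0, 0, 0, 0, 0, 0, 0], [0, 0, 0, 0, 0, 0, 0]]]}}

```text
time: 11.9
tcp_pos: [0.4871, 0.0399, 0.0692]
tool_rot: [-0.555, -0.438, 0.555, -0.438]
ft_force: [0.7, 0.7, -0.1]
width: 0.0425
```

Run:
```python
from h import *
o,im=snap('side','s8');o2,im3=snap('wrist','w8');plan([.4868,.0402,.028])
a=cv2.resize(im[215:300,215:300],None,fx=4.6,fy=4.6,interpolation=2)
b=cv2.resize(im3[100:300,160:360],None,fx=1.955,fy=1.955,interpolation=2)
cv2.imwrite('pics/c8.png',np.hstack([a,b])[...,::-1])
c=cam('wrist',o2);print((proj(c,[.4868,.0400,.082])-[160,100])*1.955)
```

```text
t 12.0 tcp [0.4878 0.0397 0.0699] w 0.0426 F [-0.7 -1.6  0.6] q [-0.62  0.39  0.51  2.13 -0.3   0.68 -0.15]
sgn 1 turn [-0.0013 -0.0008 -0.0012] then shift mm [41.9 -1.1 -0.2] | shift in current frame [41.9 -1.1 -0.2]
[188.98080301 255.99966128]
```

View pics/c8.png

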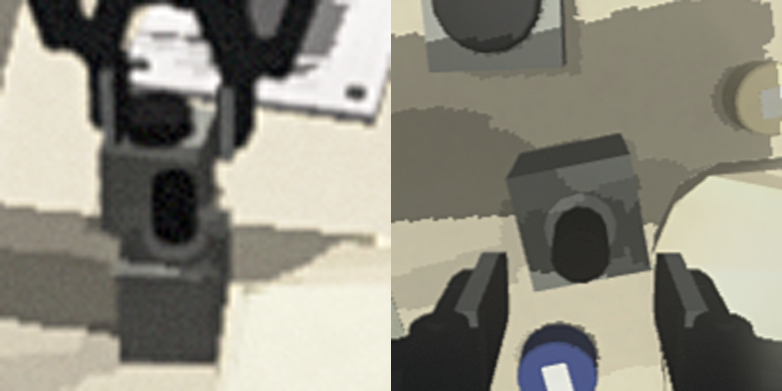

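{"fn": "carry_out", "kwargs": {"rows": [[[12, -0.5, 0, 0, 0, 0, 0], [12, 0, 0, 0, 0, 0, 0], [10, 0, 0, 0, 0, 0, 0], [6, 0, 0, 0, 0, 0, 0], [0, 0, 0, 0, 0, 0, 0], [0, 0, 0, 0, 0, 0, 0]]]}}

```text
time: 12.6
tcp_pos: [0.4866, 0.0391, 0.0289]
tool_rot: [-0.555, -0.438, 0.555, -0.438]
ft_force: [-0.7, -0.9, 0.6]
width: 0.0425
```

Run:
```python
from h import *
o,im=snap('side','s9');o2,im3=snap('wrist','w9');plan([.4868,.0402,.028])
a=cv2.resize(im[215:300,215:300],None,fx=4.6,fy=4.6,interpolation=2)
b=cv2.resize(im3[100:300,160:360],None,fx=1.955,fy=1.955,interpolation=2)
cv2.imwrite('pics/c9.png',np.hstack([a,b])[...,::-1])
```

```text
t 12.7 tcp [0.487  0.0393 0.0293] w 0.0429 F [-0.1 -0.3  0.5] q [-0.58  0.47  0.45  2.16 -0.36  0.59 -0.1 ]
sgn 1 turn [-0.0022 -0.0002 -0.0005] then shift mm [ 1.3 -0.4 -0.9] | shift in current frame [ 1.3 -0.4 -0.9]
```

View pics/c9.png

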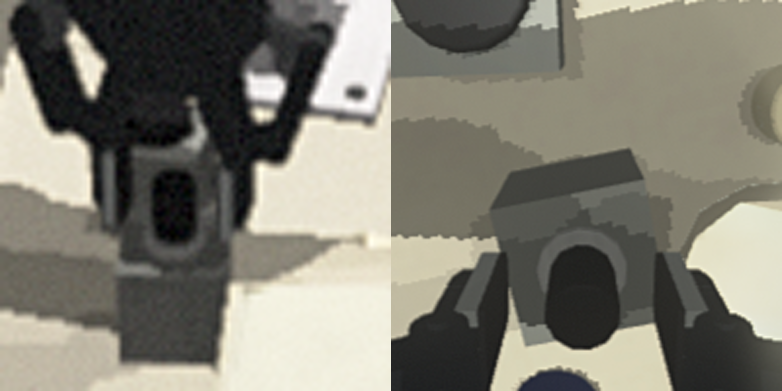

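{"fn": "carry_out", "kwargs": {"rows": [[[0, 0, 0, 0, 0, 0, -1], [0, 0, 0, 0, 0, 0, -1], [0, 0, 0, 0, 0, 0, -1], [0, 0, 0, 0, 0, 0, -1], [0, 0, 0, 0, 0, 0, -1], [0, 0, 0, 0, 0, 0, -1]]], "grip_force": 60}}

```text
time: 13.3
tcp_pos: [0.487, 0.0394, 0.0296]
tool_rot: [0.555, 0.438, -0.555, 0.438]
ft_force: [-2.1, 0.7, 6.8]
width: 0.0179
```

Run:
```python
from h import *
plan([.4868,.0402,.25])
o2,im3=snap('wrist','w10')
```

```text
t 13.3 tcp [0.487  0.0394 0.0296] w 0.0179 F [-2.1  0.7  6.8] q [-0.58  0.46  0.45  2.16 -0.36  0.59 -0.1 ]
sgn 1 turn [-0.0021 -0.0006 -0.0006] then shift mm [-220.4   -0.4   -0.7] | shift in current frame [-2.204e+02 -2.000e-01 -9.000e-01]
```

View pics/w10.png

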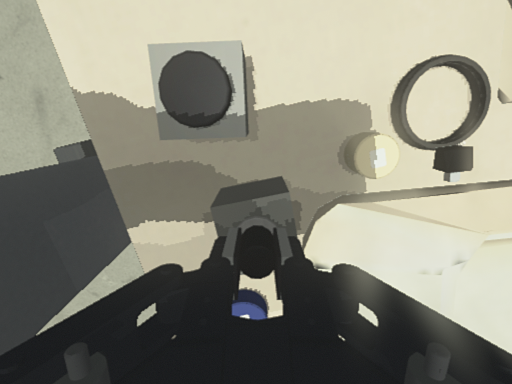

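{"fn": "carry_out", "kwargs": {"rows": [[[-6, 0, 0, 0, 0, 0, -1], [-12, 0, 0, 0, 0, 0, -1], [-20, 0, 0, 0, 0, 0, -1], [-25, 0, 0, 0, 0, 0, -1], [-25, 0, 0, 0, 0, 0, -1], [-25, 0, 0, 0, 0, 0, -1], [-25, 0, 0, 0, 0, 0, -1], [-25, 0, 0, 0, 0, 0, -1], [-25, 0, 0, 0, 0, 0, -1], [-20, 0, 0, 0, 0, 0, -1], [-12, 0, 0, 0, 0, 0, -1], [0, 0, 0, 0, 0, 0, -1], [0, 0, 0, 0, 0, 0, -1]]]}}

```text
time: 14.65
tcp_pos: [0.4861, 0.0393, 0.2486]
tool_rot: [-0.555, -0.438, 0.555, -0.438]
ft_force: [-0.5, -0.9, -1.0]
width: 0.018
```

Run:
```python
from h import *
o,im=snap('side','s11');o2,im3=snap('wrist','w11');plan([.5514,.3704,.25])
a=cv2.resize(im[90:300,150:360],None,fx=1.86,fy=1.86,interpolation=2)
b=cv2.resize(im3[100:300,160:360],None,fx=1.955,fy=1.955,interpolation=2)
cv2.imwrite('pics/c11.png',np.hstack([a,b])[...,::-1])
```

```text
t 14.75 tcp [0.4858 0.0392 0.248 ] w 0.0183 F [-0.8  0.2 -1.6] q [-0.76  0.12  0.61  1.97 -0.08  1.08 -0.35]
sgn 1 turn [-0.002   0.0012  0.0017] then shift mm [  -2.   -12.6 -337.4] | shift in current frame [  -2.4  -13.3 -337.4]
```

View pics/c11.png

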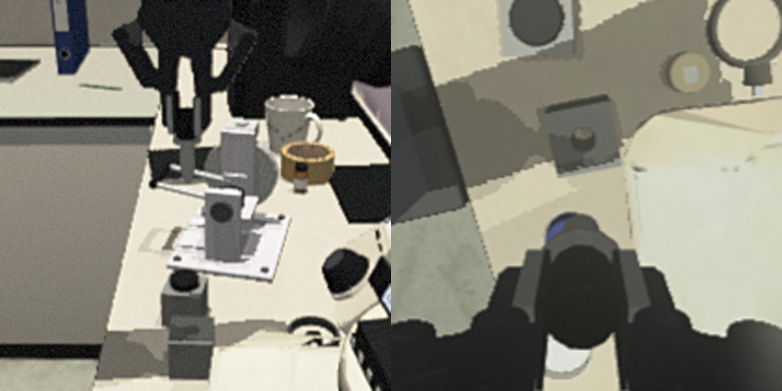

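{"fn": "carry_out", "kwargs": {"rows": [[[-1, -1, -10, 0, 0, 0, -1], [-1, -1, -20, 0, 0, 0, -1], [0, -1, -25, 0, 0, 0, -1], [0, -1, -25, 0, 0, 0, -1], [0, -1, -25, 0, 0, 0, -1], [0, -1, -25, 0, 0, 0, -1], [0, -1, -25, 0, 0, 0, -1], [0, -1, -25, 0, 0, 0, -1], [0, -1, -25, 0, 0, 0, -1], [0, -1, -25, 0, 0, 0, -1], [0, -1, -25, 0, 0, 0, -1], [0, -1, -25, 0, 0, 0, -1], [0, -1, -25, 0, 0, 0, -1], [0, 0, -20, 0, 0, 0, -1], [0, 0, -12, 0, 0, 0, -1], [0, 0, 0, 0, 0, 0, -1], [0, 0, 0, 0, 0, 0, -1], [0, 0, 0, 0, 0, 0, -1]]]}}

```text
time: 16.55
tcp_pos: [0.5527, 0.3685, 0.2512]
tool_rot: [-0.555, -0.437, 0.556, -0.438]
ft_force: [-1.3, 0.6, -1.2]
width: 0.018
```

Run:
```python
from h import *
o,im=snap('side','s12');o1,im2=snap('top','t12');o2,im3=snap('wrist','w12');plan([.5514,.3704,.21])
a=cv2.resize(im[100:230,210:340],None,fx=3,fy=3,interpolation=2)
b=cv2.resize(im3[100:300,160:360],None,fx=1.95,fy=1.95,interpolation=2)
cv2.imwrite('pics/c12.png',np.hstack([a,b])[...,::-1])
S=cam('side');W=cam('wrist',o2);R=Ro.from_quat(o['tool_rot'])
for x in (.0204-.0,): pass
print('tip pred side (z300)',[(proj(S,o['tcp_pos']+[0,0,.0204-dz])-[210,100])*3 for dz in (0,.032,.042)],'guide',(proj(S,[.5514,.3704,.168])-[210,100])*3)
print('wrist',[(proj(W,o2['tcp_pos']+[0,0,.0204-dz])-[160,100])*1.95 for dz in (0,.032,.042)],'guide',(proj(W,[.5514,.3704,.168])-[160,100])*1.95)
```

```text
t 16.7 tcp [0.5527 0.3691 0.2514] w 0.0179 F [ 0.9  0.5 -1.5] q [-1.01  0.45  0.47  1.55 -0.21  1.19 -0.74]
sgn 1 turn [-0.0033 -0.0003 -0.0001] then shift mm [41.4 -1.5 -1. ] | shift in current frame [41.4 -1.5 -0.9]
tip pred side (z300) [array([210.39473922,  57.13738537]), array([209.79970529,  93.18921716]), array([209.61724704, 104.24397207])] guide [206.99296892 169.48339074]
wrist [array([190.93298134, 265.45183897]), array([190.73771876, 230.00162283]), array([190.68883759, 221.1271726 ])] guide [187.21435847 178.37155536]
```

View pics/c12.png

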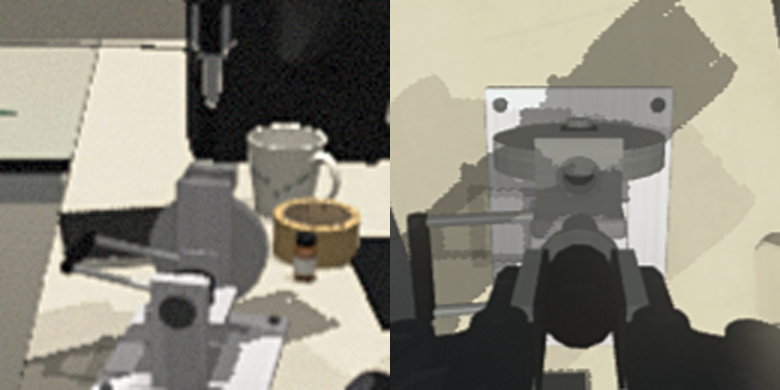

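View pics/t12.png

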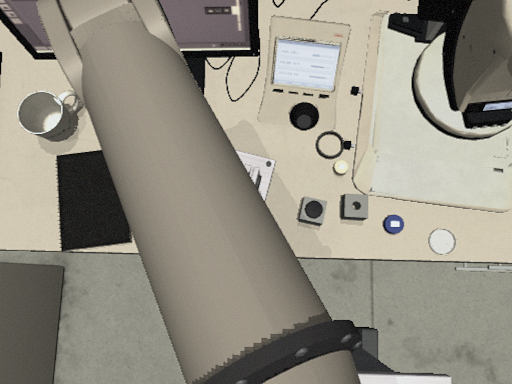

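Run:
```python
import cv2,numpy as np
w=cv2.imread('pics/w12.png');s=cv2.imread('pics/s12.png')
f=lambda a:np.clip(a.astype(float)*1.6,0,255).astype(np.uint8)
a=cv2.resize(w[160:240,215:295],None,fx=7,fy=7,interpolation=cv2.INTER_CUBIC)
b=cv2.resize(s[110:182,262:292],None,fx=7.78,fy=7.78,interpolation=cv2.INTER_CUBIC)[:560]
cv2.imwrite('pics/c13.png',np.hstack([f(a),f(b)]))
```

```text
(no output)
```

View pics/c13.png

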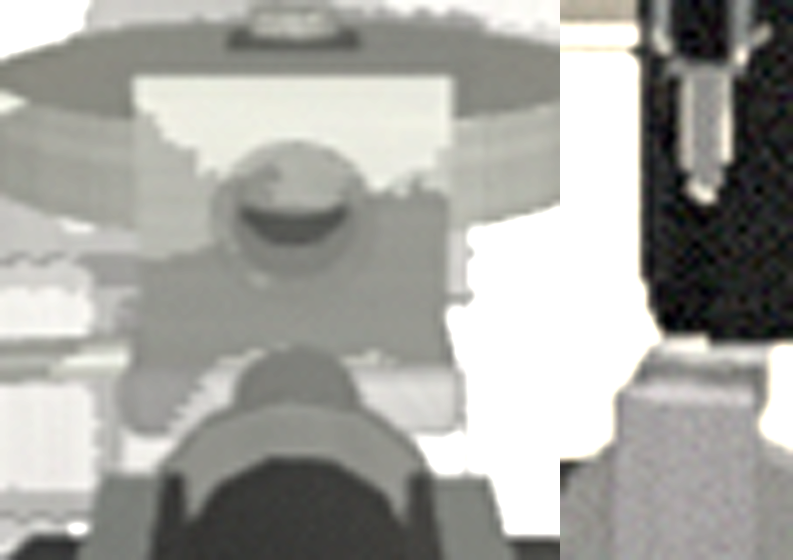

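Run:
```python
from h import *
o=observe();R=Ro.from_quat(o['tool_rot']);W=cam('wrist',o);S=cam('side')
h=onz(W,(256.3,189.6),.168);print('hole wrist',h,'rel tool',R.inv().apply(h-o['tcp_pos'])*1000)
for z,u in ((.0204-.03,256.9),(.0204+.0,257.2)):
    c=o['tcp_pos']+[0,0,z]; v=proj(W,c); p=onz(W,(u,v[1]),c[2]);print('pin rel',R.inv().apply(p-o['tcp_pos'])*1000)
# row: shank tip top edge; tip end front/far extremes: row of silhouette top 350/7
for dz in (.030,.032,.036,.042):
  for r in (.007,.003): 
    c=o['tcp_pos']+[0,0,.0204-dz]+R.apply([0,0,-r]); print(dz,r,(proj(W,c)-[215,160]+.43)*7)
# side
print('side shank pred',(proj(S,o['tcp_pos']+[0,0,.0204-.02])-[262,110]+.43)*7.78,'hole pred from top',(proj(S,[.5514,.3704,.168])-[262,110]+.43)*7.78,(proj(S,h)-[262,110]+.43)*7.78)
```

```text
hole wrist [0.55207569 0.3724796  0.168     ] rel tool [83.41798252 -1.36461731 -3.1084419 ]
pin rel [ 9.59990832e+00 -6.61621044e-01  3.18001370e-03]
pin rel [-2.04000594e+01 -4.32909400e-01 -4.72029683e-03]
0.03 0.007 [302.84778911 350.60840111]
0.03 0.003 [302.78969517 387.80496628]
0.032 0.007 [302.80916995 344.44220631]
0.032 0.003 [302.75186913 381.30136364]
0.036 0.007 [302.73421242 332.47398231]
0.036 0.003 [302.6784389  368.67617355]
0.042 0.007 [302.627151  315.3798349]
0.042 0.003 [302.57353125 350.63892899]
side shank pred [143.20180797 131.25128223] hole pred from top [135.58716608 365.07232665] [137.2920755 363.0507605]
```

{"fn": "carry_out", "kwargs": {"rows": [[[8, -0.9, -2.7, 0, 0, 0, -1], [12, 0, 0, 0, 0, 0, -1], [12, 0, 0, 0, 0, 0, -1], [12, 0, 0, 0, 0, 0, -1], [8, 0, 0, 0, 0, 0, -1], [0, 0, 0, 0, 0, 0, -1], [0, 0, 0, 0, 0, 0, -1]]]}}

```text
time: 17.4
tcp_pos: [0.5523, 0.3729, 0.199]
tool_rot: [-0.555, -0.438, 0.555, -0.438]
ft_force: [0.5, 0.1, -1.0]
width: 0.018
```

Run:
```python
from h import *
o,im=snap('side','s14');o2,im3=snap('wrist','w14');plan([.5520,.3722,.1476])
f=lambda a:np.clip(a.astype(float)*1.6,0,255).astype(np.uint8)
a=cv2.resize(im3[160:240,215:295],None,fx=7,fy=7,interpolation=cv2.INTER_CUBIC)
b=cv2.resize(im[120:192,262:292],None,fx=7.78,fy=7.78,interpolation=cv2.INTER_CUBIC)[:560]
cv2.imwrite('pics/c14.png',np.hstack([f(a),f(b)])[...,::-1])
```

```text
t 17.5 tcp [0.5527 0.3731 0.1997] w 0.0178 F [ 0.3  0.2 -1. ] q [-1.    0.49  0.45  1.6  -0.23  1.1  -0.73]
sgn 1 turn [-0.0022 -0.0009 -0.0008] then shift mm [52.1 -0.5  1. ] | shift in current frame [52.1 -0.5  1.1]
```

View pics/c14.png

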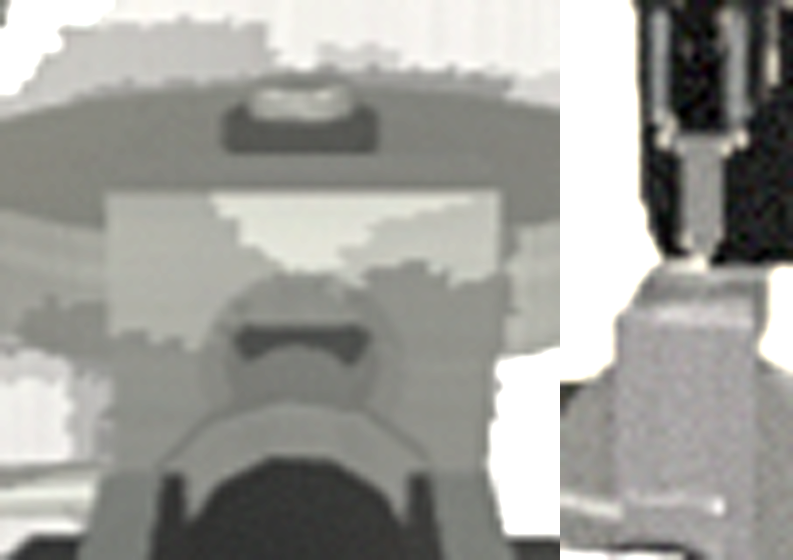

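Run:
```python
from h import *
o=observe();R=Ro.from_quat(o['tool_rot']);W=cam('wrist',o)
print(o['tcp_pos'])
for y in (355,362,368):
    h=onz(W,(215+302/7-.43,160+y/7-.43),.168);print(y,h,R.inv().apply(h-o['tcp_pos'])*1000)
# ring top edge & block far edge
for v,r in ((272,10.5),(190,21)):
    h=onz(W,(215+302/7-.43,160+v/7-.43),.168);x=R.inv().apply(h-o['tcp_pos'])*1000;print('far edge -> centre z',x[2]+r)
```

```text
[0.55268629 0.37309002 0.19968387]
355 [0.55246304 0.3722566  0.168     ] [31.68308945 -0.04669704  0.88989479]
362 [0.552268   0.37143766 0.168     ] [31.68236229 -0.04555216  1.73174398]
368 [0.55210049 0.37073434 0.168     ] [31.6817378  -0.04456894  2.45473294]
far edge -> centre z 1.5405177272570914
far edge -> centre z 2.5438668994654847
```

{"fn": "carry_out", "kwargs": {"rows": [[[4, 0.2, 1.3, 0, 0, 0, -1], [6, 0, 0, 0, 0, 0, -1], [6, 0, 0, 0, 0, 0, -1], [6, 0, 0, 0, 0, 0, -1], [4, 0, 0, 0, 0, 0, -1], [0, 0, 0, 0, 0, 0, -1], [0, 0, 0, 0, 0, 0, -1]]]}}

```text
time: 18.2
tcp_pos: [0.5521, 0.3717, 0.173]
tool_rot: [-0.555, -0.438, 0.555, -0.438]
ft_force: [0.1, -0.7, -0.7]
width: 0.0181
```

{"fn": "carry_out", "kwargs": {"rows": [[[4, 0, 0, 0, 0, 0, -1], [4, 0, 0, 0, 0, 0, -1], [4, 0, 0, 0, 0, 0, -1], [4, 0, 0, 0, 0, 0, -1], [4, 0, 0, 0, 0, 0, -1], [0, 0, 0, 0, 0, 0, -1], [0, 0, 0, 0, 0, 0, -1]]]}}

```text
time: 18.9
tcp_pos: [0.5521, 0.3716, 0.153]
tool_rot: [-0.555, -0.438, 0.555, -0.438]
ft_force: [0.6, -0.3, -1.3]
width: 0.0178
```

{"fn": "carry_out", "kwargs": {"rows": [[[2, 0, 0, 0, 0, 0, -1], [1.5, 0, 0, 0, 0, 0, -1], [1, 0, 0, 0, 0, 0, -1], [0.5, 0, 0, 0, 0, 0, -1], [0, 0, 0, 0, 0, 0, -1], [0, 0, 0, 0, 0, 0, -1]]]}}

```text
time: 19.5
tcp_pos: [0.5521, 0.3717, 0.1481]
tool_rot: [0.555, 0.438, -0.555, 0.438]
ft_force: [0.1, -0.3, -0.6]
width: 0.0181
```

{"fn": "carry_out", "kwargs": {"rows": [[[0.5, 0, 0, 0, 0, 0, -1], [0.5, 0, 0, 0, 0, 0, -1], [0.5, 0, 0, 0, 0, 0, -1], [0, 0, 0, 0, 0, 0, -1], [0, 0, 0, 0, 0, 0, -1]]]}}

```text
time: 20.0
tcp_pos: [0.5523, 0.3717, 0.1477]
tool_rot: [0.555, 0.438, -0.555, 0.438]
ft_force: [-1.9, -1.5, 6.3]
width: 0.0182
```

{"fn": "carry_out", "kwargs": {"rows": [[[-0.5, 0, 0, 0, 0, 0, -1], [0, 0, 0, 0, 0, 0, -0.3], [0, 0, 0, 0, 0, 0, 0], [0, 0, 0, 0, 0, 0, 0], [0, 0, 0, 0, 0, 0, 0], [0, 0, 0, 0, 0, 0, 0], [-8, 0, 0, 0, 0, 0, 0], [-12, 0, 0, 0, 0, 0, 0], [-20, 0, 0, 0, 0, 0, 0], [-25, 0, 0, 0, 0, 0, 0], [-25, 0, 0, 0, 0, 0, 0], [-20, 0, 0, 0, 0, 0, 0], [0, 0, 0, 0, 0, 0, 0], [0, 0, 0, 0, 0, 0, 0]]]}}

```text
time: 21.4
tcp_pos: [0.5523, 0.3717, 0.258]
tool_rot: [0.556, 0.438, -0.555, 0.438]
ft_force: [0.6, -0.0, -0.6]
width: 0.0431
```

Run:
```python
from h import *
o,im=snap('side','s15');o2,im3=snap('wrist','w15');plan([.5520,.3722,.1476])
f=lambda a:np.clip(a.astype(float)*1.4,0,255).astype(np.uint8)
a=cv2.resize(im3[120:250,190:320],None,fx=3,fy=3,interpolation=cv2.INTER_CUBIC)
b=cv2.resize(im[130:230,225:325],None,fx=3.9,fy=3.9,interpolation=cv2.INTER_CUBIC)
cv2.imwrite('pics/c15.png',np.hstack([f(a),f(b)])[...,::-1])
S=cam('side')
for z in (.168,.172,.2,.219): print(z,(proj(S,[.5521,.3717,z])-[225,130]+.4)*3.9+[390,0])
```

```text
t 21.5 tcp [0.5516 0.3714 0.2563] w 0.0426 F [ 0.5 -0.  -0.5] q [-1.01  0.45  0.47  1.54 -0.21  1.21 -0.75]
sgn 1 turn [-0.0019  0.001   0.0009] then shift mm [108.7   0.2  -0.9] | shift in current frame [108.7   0.3  -1. ]
0.168 [603.08329874 104.25240667]
0.172 [603.1708031   98.83598502]
0.2 [603.79195212  60.38755605]
0.219 [604.22223002  33.75383597]
```

View pics/c15.png

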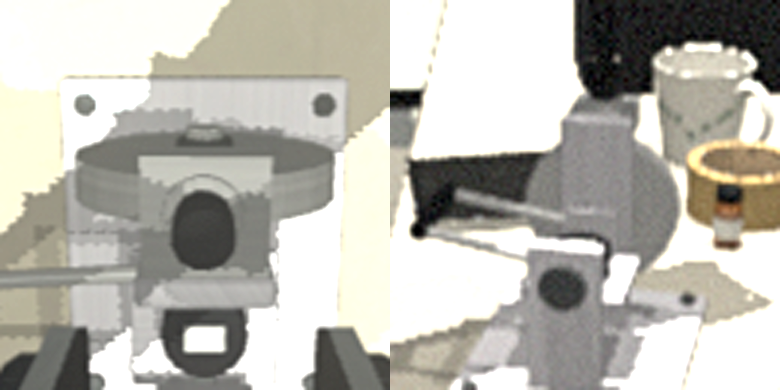

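{"fn": "carry_out", "kwargs": {"rows": [[[-15, 0, 0, 0, 0, 0, 0], [-15, 0, 10, 0, 0, 0, 0], [-15, 0, 25, 0, 0, 0, 0], [0, 0, 25, 0, 0, 0, 0], [0, 0, 25, 0, 0, 0, 0], [0, 0, 25, 0, 0, 0, 0], [0, 0, 25, 0, 0, 0, 0], [0, 0, 25, 0, 0, 0, 0], [0, 0, 25, 0, 0, 0, 0], [0, 0, 25, 0, 0, 0, 0], [0, 0, 10, 0, 0, 0, 0], [0, 0, 0, 0, 0, 0, 0], [0, 0, 0, 0, 0, 0, 0]]]}}

```text
time: 22.8
tcp_pos: [0.5011, 0.1586, 0.3024]
tool_rot: [0.555, 0.438, -0.555, 0.438]
ft_force: [0.1, 1.4, 0.8]
width: 0.0428
```

Run:
```python
from h import *
o,im=snap('side','s16');o2,im3=snap('top','t16');plan([.5520,.3722,.1476])
f=lambda a:np.clip(a.astype(float)*1.3,0,255).astype(np.uint8)
a=cv2.resize(im3[130:240,160:270],None,fx=3.55,fy=3.55,interpolation=cv2.INTER_CUBIC)
b=cv2.resize(im[130:230,225:325],None,fx=3.9,fy=3.9,interpolation=cv2.INTER_CUBIC)
cv2.imwrite('pics/c16.png',np.hstack([f(a)[:390,:390],f(b)])[...,::-1])
T=cam('top')
for p in ([.4338,.3204,.108],[.5521,.3717,.172],[.5521,.3717,.200]): print((proj(T,p)-[160,130]+.4)*3.55)
```

```text
t 22.9 tcp [0.5009 0.1591 0.302 ] w 0.0428 F [-0.3 -0.2  0.9] q [-0.91  0.15  0.55  1.81 -0.08  1.21 -0.57]
sgn 1 turn [ 0.     -0.0001  0.    ] then shift mm [ 154.4    0.5 -219.1] | shift in current frame [ 154.4    0.5 -219.1]
[199.55954491 335.74010953]
[97.60098829 91.33412378]
[88.56900214 76.9474301 ]
```

View pics/c16.png

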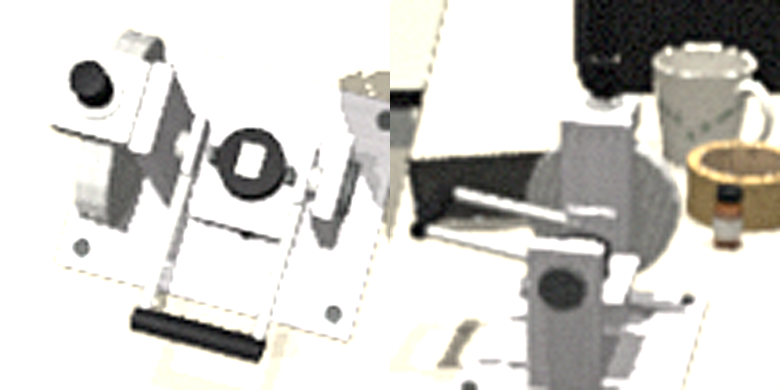

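Top view: the bar middle is at (199,335), against a predicted (199.6, 335.7) for level. The pin's grip top is at about (91,82) and its collar lies on the guide block. Handing in.

```bash
python3 -c "
from plant import *
print(job_done())"
```

```text
the job is handed in; nothing more can be done
None
```

I swung the stage down by its bar handle onto its stop. Then I took the narrow-grip pin from its stand, lowered it through the guide block to fully home, let go and moved the arm clear. I handed the job in at about 23 s of the 56 s allowed.

**Last checks**
- **Stage level:** pressing at the stop read about 31 N (limit 40 N). In the final top view the bar middle sits at the level position to within about 1 px of the enlarged picture.
- **Pin home:** it went past the 19 mm mark, where the wheel rim would have stopped it, without any force. It made contact at 6 N with the TCP at z = 0.1477 m, against 0.1476 m expected for fully home. The pictures show the pin upright with its collar on the block.
- **Gripper:** it is open and clear, and the wrist force reads about zero.

**What failed or disagreed**
- **Fingertip position:** the pictures show the real fingertips about 30 mm behind the reported TCP. My first close on the bar therefore shut on air, reading width 0. I measured the offset and used it for every grasp after that, and all held.
- **Guide hole position:** the top and wrist views differed by about 2 mm. I used a position close to the wrist reading, and the pin went in freely.

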